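# Lay out the hub parts in fitting order

### The arm

A 6-joint arm with a two-finger parallel gripper is mounted at the origin on the work surface. World frame = base frame: x ahead of the robot, y to its left, z up, the work surface at z = 0. Lengths are in m, angles in rad, forces in N, time in s.
With the tool pointing down it reaches from about 0.275 to 0.825 m from the base axis. Payload 5.2 kg.
Tool frame: the origin (TCP) lies on the centre line of the jaws, within the pads' length; the fingertips stand 25 mm ahead of it and the grasp point (between the pads) lies 6 mm ahead of it; x points along the fingers, y is the direction in which the jaws open and shut, and the axes are right-handed (so a half turn about x gives the same grasp; the last joint's range is limited). The gripper opens to 93 mm and grips with 3 to 60 N. Pads are 15 mm wide; open, the fingers measure 128 mm over their backs; the gripper's body (75 mm by 188 mm) begins 65 mm behind the grasp point.
Start: joints at [1.07, 0.259, 1.535, -0, 1.348, -0.203], TCP at [0.161, 0.526, 0.244] pointing down, gripper open.
Joint ranges: [-3.14, 3.14], [-0.91, 2.08], [0.19, 2.58], [-1.22, 4.36], [0.22, 2.71], [-3.12, 3.12]. Speed limits (rad/s): [2.57, 2.57, 3.14, 3.14, 3.14, 3.14].

### API

Orientations are given as a rotation vector (axis times angle).
In Python, from cell import reach, line_to, movej, set_gripper, pause, inverse_kinematics, state, read_camera, get_calibration, IKError, finish_job gives the robot as it stands. Calls block until the motion is done:
- reach(position, orientation): joint-space move of the TCP to a pose.
- line_to(position, feed=0.15, rot=None): straight line of the TCP; rot=None keeps the orientation; feed is the mean speed in m/s.
- movej(angles): joint-space move.
- set_gripper(opening, newtons=None): finger opening in m; newtons is the grip in N (None keeps the last); returns when the fingers have stopped.
- pause(seconds).
- inverse_kinematics(position, orientation): joint angles nearest the present ones, or None.
- state(): the state.
- read_camera(name): name is "side" or "top"; returns (picture, depth): 400x640x3 uint8, blue, green, red; 400x640 float32, m along the optical axis (not along the pixel's ray), 0 where there is no reading.
- get_calibration(name): a dict with "fx", "fy", "cx", "cy" (pixels), "extrinsics" (4x4, takes a point from camera to world coordinates). Camera axes: x right, y up, looking along -z (the intrinsics and any distortion apply to the point x, -y, -z); pixel columns grow to the right and rows downward; lengths in m; the calibration is good to about 2 mm. A picture is of the moment at which its call begins. get_calibration takes no time and is no camera call.
A pose or a line that the arm cannot do raises IKError and nothing moves.
- finish_job(): hands the job in, once; it reports no verdict.
The state is a dict: "clock": time; "joint_pos": joint angles; "joint_vel": joint speeds; "joint_torque": joint torques, N m; "ee_pos": TCP position; "tool_rot": TCP orientation; "ft_force": force on the tool from outside, world axes, zero at the start; "wrist_torque": the same for the moment, N m; "finger_gap": finger opening in m.
Only numpy, scipy, OpenCV 4.12 (cv2) and the standard library are available. Lean on these libraries where they do the work, as an engineer would, in place of code of your own. Each camera call takes 0.05 s, during which the arm holds its last target.

### The job

Lay the wheel-hub parts out on the black bench mat, ready for refitting, in one straight row with the square steel block and the hub, which stay where they are. Lay the larger bearing flat and centred on the block and stand the tall sleeve upright and centred on that bearing; lay the hex nut flat midway between the block and the hub; and set the domed cap, dome up, in line with the row just beyond the hub, on the side away from the block, with a gap of about 20 mm to the hub. Leave the smaller bearing where it lies, let go of everything, and leave it all at rest.

Things in the scene. Friction and masses are not known exactly. Their poses are not given: they have to be found in the camera images.
- mat: black rubber bench mat, 325 x 700 mm, 3 mm thick, fixed; all else listed stands on it, 3 mm above the bench. Origin on its underside, midway between block and hub; y runs along the row (its long side), x across it, away from the robot. It reaches 190 mm from the row towards the robot, 135 mm away. Loose parts start about 130 mm from the row on the robot's side, one about 90 mm beyond the row
- block: square steel bench block with a 16 mm hole in its middle, 80 x 80 mm, 24 mm high, fixed; sides parallel to the mat's. Its centre lies 130 mm along the row from the mat's origin, on either side. Origin at the centre of its underside
- hub: round dark steel wheel hub, fixed: flange 100 mm across and 12 mm high with a boss about 56 mm across rising to 38 mm. Its centre lies 130 mm along the row from the mat's origin, on the side opposite the block. Origin at the centre of its underside
- bearing_c (a point): the larger bearing, a loose steel ring 60 mm across, bore 26 mm, 18 mm high, black seal on top; lies flat, z up; the point is at its centre, half-way up
- sleeve_c (a point): loose steel sleeve, a tube 36 mm across, bore 22 mm, 45 mm high, standing upright, z up; the point is at its centre, half-way up
- nut_c (a point): loose large hex nut, dark steel, 41 mm across flats (47 mm across corners), 22 mm high, lying flat, z up; the point is at its centre, half-way up; its x axis is square to one pair of flats
- cap_c (a point): loose aluminium dust cap, round, 42 mm across, straight-sided for 16 mm, then domed to 25 mm high; stands dome up, z up; the point is on its axis, half-way up (12.5 mm)
- oldbearing_c (a point): the smaller bearing, a loose steel ring 40 mm across, bore 16 mm, 12 mm high, lying flat; stays where it is; the point is at its centre, half-way up
Not all that is in view belongs to the job. Several things have the shape of the hub; the one meant has the colours described above.

How it is judged:
At the end, for the whole second after the job is handed in: Larger bearing flat on the block (10 mm), sleeve upright on it (8 mm), nut flat midway between block and hub (12 mm), cap dome up beyond the hub, 76-106 mm between centres, 15 mm from the row line; small bearing within 15 mm of its start; all released, at rest (horizontal distance between bearing_c and block below 0.01 m and height (world z) of bearing_c between 0.032 and 0.04 m and angle between each of bearing_c, sleeve_c, nut_c, cap_c's own z axis and vertical below 0.1 rad and linear speed of each of bearing, sleeve, nut, cap below 0.02 m/s and angular speed of each of bearing, sleeve, nut, cap below 0.2 rad/s and horizontal distance between sleeve_c and bearing_c below 0.008 m and height (world z) of sleeve_c between 0.0635 and 0.0715 m and horizontal distance between nut_c and mat below 0.012 m and height (world z) of nut_c between 0.01 and 0.018 m and horizontal distance between cap_c and hub between 0.076 and 0.106 m and horizontal distance between cap_c and block above 0.3 m and x of cap_c in the frame of mat between -0.015 and 0.015 m and height (world z) of cap_c between 0.0115 and 0.0195 m and distance of oldbearing_c from where it was at the start of the episode below 0.015 m); the robot touches nothing.
It also fails if it takes over 102 s, if anything falls off the work surface, if the arm or the gripper's body presses on something with over 40 N, if the wrist force passes 120 N, or if a joint passes its speed limit or range.

## Working session

There is one attempt and no reset: what is moved stays moved. The work goes in short steps, each a Python script; the robot and the scene stay as the last script left them, time stands still between calls to the robot, and variables do not carry over. Pictures are saved under pics/ and viewed, and the job is handed in when it is done.

```bash
ls; mkdir -p pics
python3 - <<'E'
from cell import *
import cv2,numpy as np
for n in("top","side"):
    p,d=read_camera(n);c=get_calibration(n);print(n,{k:(np.round(v,4).tolist() if k=="extrinsics" else v) for k,v in c.items()})
    cv2.imwrite(f"pics/{n}0.png",p);np.save(f"{n}0.npy",d)
    print(np.percentile(d,[0,5,50,95,100]))
s=state();print(s)
E
```

```text
pics
top {'fx': 516.3846040723223, 'fy': 516.3846040723223, 'cx': 316.54691514546647, 'cy': 197.55112095969668, 'extrinsics': [[0.0228, 0.9915, -0.1279, 0.3299], [-0.9997, 0.0223, -0.0051, 0.0418], [-0.0022, 0.1279, 0.9918, 1.3485], [0.0, 0.0, 0.0, 1.0]]}
[0.         1.23235172 1.34913605 2.2115464  2.2469418 ]
side {'fx': 387.5062795797279, 'fy': 387.5062795797279, 'cx': 324.05179647665216, 'cy': 199.62762683428483, 'extrinsics': [[0.9091, 0.3097, -0.2787, 0.167], [-0.4166, 0.6592, -0.6261, -0.6724], [-0.0102, 0.6852, 0.7282, 0.8674], [0.0, 0.0, 0.0, 1.0]]}
[0.         0.79118964 1.20375121 2.55092009 3.47229481]
{'clock': 0.1, 'joint_pos': array([ 1.07020758e+00,  2.59246769e-01,  1.53591210e+00,  2.16348201e-05,
        1.34801078e+00, -2.02797199e-01]), 'joint_vel': array([ 1.60313537e-03, -1.74130761e-03, -2.68188679e-03, -7.41723920e-04,
        1.82225596e-03,  5.49738386e-05]), 'joint_torque': array([ 1.40628821e-03, -4.38215232e+01, -2.84644926e+01,  7.19930744e-02,
        3.60496575e-02, -1.77793174e-05]), 'ee_pos': array([0.16113562, 0.52542067, 0.24293808]), 'tool_rot': array([ 0.23258987,  1.55869305, -0.23491117]), 'ft_force': array([ 0.5720856 ,  0.96916703, -0.13320564]), 'wrist_torque': array([ 0.02123606,  0.00178454, -0.05506786]), 'finger_gap': 0.09296622284884137}
```

View pics/top0.png

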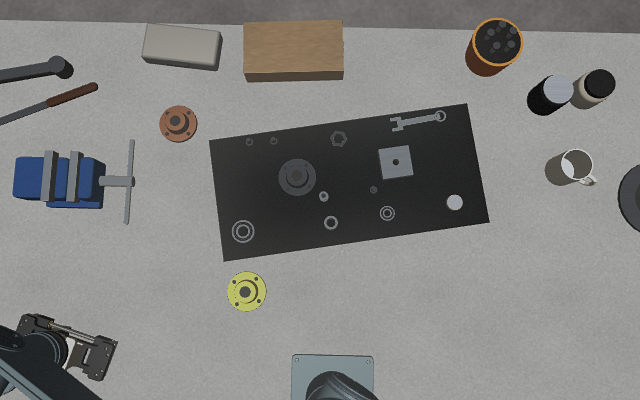

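View pics/side0.png

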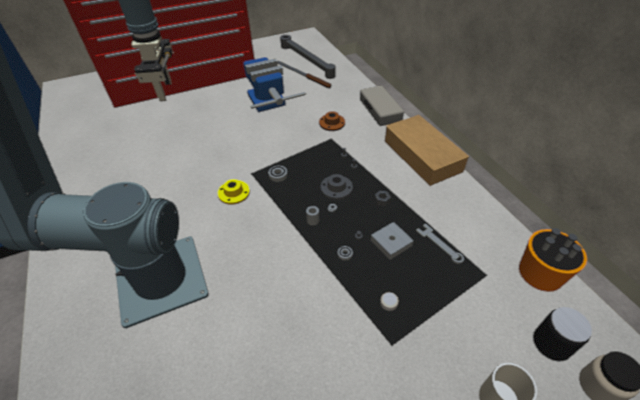

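The top view shows the mat with a dark hub at (297,177) and the block at (396,162). Rings are at (243,231), (331,222) and (387,213), the white cap at (455,202) and the nut at (339,139). I'll take a close crop next.

Run:
```python
import cv2,numpy as np
p=cv2.imread("pics/top0.png")
c=cv2.resize(p[95:270,205:495],None,fx=2.7,fy=2.7,interpolation=cv2.INTER_CUBIC)
c=np.clip(c.astype(float)*1.6,0,255).astype(np.uint8)
cv2.imwrite("pics/crop0.png",c)
p=cv2.imread("pics/side0.png")
c=cv2.resize(p[135:345,245:490],None,fx=2.8,fy=2.8,interpolation=cv2.INTER_CUBIC)
cv2.imwrite("pics/crop1.png",np.clip(c.astype(float)*1.6,0,255).astype(np.uint8))
```

```text
(no output)
```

View pics/crop0.png

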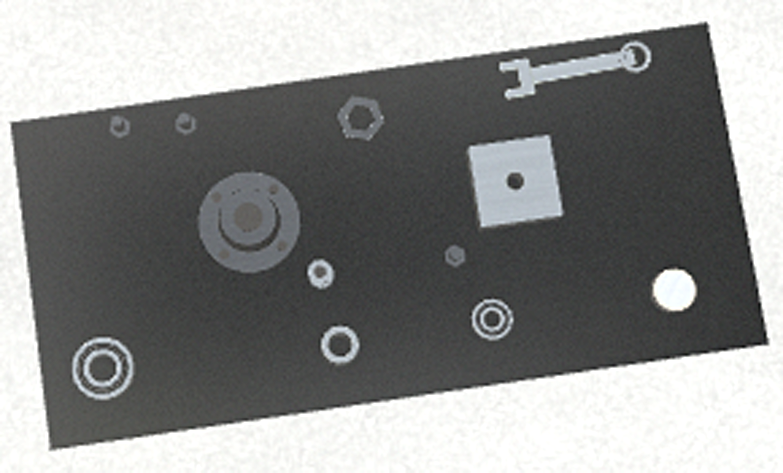

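View pics/crop1.png

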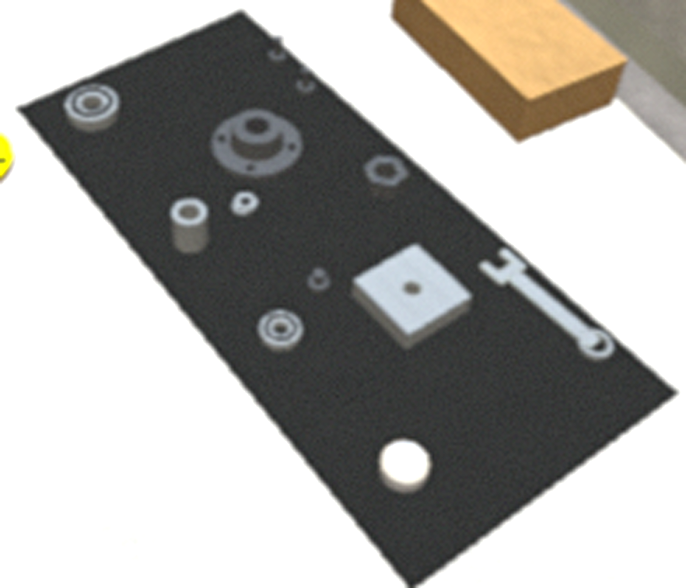

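Candidates in the top view:
- **Hub shapes:** dark grey on the mat (297,177), copper (178,123) and yellow (246,291). I choose the dark one on the mat.
- **Bearings:** large (243,231) and small (387,213). The large one is to be moved and the small one stays.
- **Sleeve:** ring (331,222), which is tall in the side view, against the small loose washer (324,197). I choose the tall tube.
- **Nut:** large hex (339,139), against small nuts or bolts at (249,142), (274,141) and (374,190). I choose the large hex.
- **Cap:** white disc (455,202).

The crops above confirm these choices.

```bash
cat > h.py <<'E'
import cv2,numpy as np
from cell import *
def ray(n,u,v):
    c=get_calibration(n);E=np.array(c["extrinsics"])
    d=E[:3,:3]@np.array([(u-c["cx"])/c["fx"],-(v-c["cy"])/c["fy"],-1]);return E[:3,3],d
def onz(n,u,v,z):
    o,d=ray(n,u,v);return (o+d*(z-o[2])/d[2])[:2]
def proj(n,P):
    c=get_calibration(n);E=np.array(c["extrinsics"]);q=E[:3,:3].T@(np.array(P)-E[:3,3])
    return np.array([c["cx"]+c["fx"]*q[0]/-q[2],c["cy"]-c["fy"]*q[1]/-q[2]])
def blobs(p,th=52,k=4,amin=15):
    g=cv2.GaussianBlur(cv2.resize(p.max(2),None,fx=k,fy=k,interpolation=cv2.INTER_CUBIC),(5,5),0)
    m=(g>th).astype(np.uint8)
    cs,_=cv2.findContours(m,cv2.RETR_EXTERNAL,cv2.CHAIN_APPROX_NONE);out=[]
    for c in cs:
        M=cv2.moments(c);a=M["m00"]/k/k
        if amin<a<3000:
            s=lambda x:(x+.5)/k-.5
            out.append((s(M["m10"]/M["m00"]),s(M["m01"]/M["m00"]),a,s(c[:,0,:].astype(float))))
    return out
E
python3 - <<'E'
from h import *
for n in("top","side"):
    p=cv2.imread(f"pics/{n}0.png")
    g=p.max(2); print(n,g[180:190,340:350].mean(),"mat")
    b=blobs(p)
    for u,v,a,c in b:
        if n=="top" and not(205<u<495 and 95<v<270):continue
        if n=="side" and not(245<u<490 and 135<v<345):continue
        r=[onz(n,u,v,z).round(4).tolist() for z in (.012,.015,.0255)]
        (cx,cy),rr=cv2.minEnclosingCircle(c.astype(np.float32))
        print(round(u,1),round(v,1),"area",round(a),"r",round(rr,1),r)
E
```

```text
top 39.42 mat
side 65.7 mat
```

```bash
sed -i 's/cs,_=cv2.findContours(m,cv2.RETR_EXTERNAL,cv2.CHAIN_APPROX_NONE);out=\[\]/cs,H=cv2.findContours(m,cv2.RETR_CCOMP,cv2.CHAIN_APPROX_NONE);cs=[c for c,h in zip(cs,H[0]) if h[3]<0];out=[]/' h.py
python3 - <<'E'
from h import *
for n,th in(("top",58),("side",70)):
    p=cv2.imread(f"pics/{n}0.png")
    g=p.max(2); 
    if n=="side": print(g[200:206,350:356],g[175:195,330:345].max())
    else: print(g[100:260:20,340],g[165:190:3,297])
    b=blobs(p,th)
    for u,v,a,c in b:
        if n=="top" and not(205<u<495 and 95<v<270):continue
        if n=="side" and not(245<u<490 and 135<v<345):continue
        r=[onz(n,u,v,z).round(4).tolist() for z in (.012,.015,.0255)]
        (cx,cy),rr=cv2.minEnclosingCircle(c.astype(np.float32))
        print(round(u,1),round(v,1),"area",round(a),"r",round(rr,1),r)
E
```

```text
[156 164  48  44  40  42  43  49] [75 76 62 63 62 54 72 43 76]
242.6 231.0 area 440 r 12.2 [[0.4106, 0.2381], [0.4104, 0.2377], [0.4098, 0.2361]]
330.5 222.3 area 164 r 7.6 [[0.4383, 0.0111], [0.4381, 0.0112], [0.4372, 0.0114]]
386.9 212.9 area 190 r 8.1 [[0.4662, -0.1349], [0.4659, -0.1345], [0.4649, -0.1331]]
454.2 202.0 area 215 r 8.7 [[0.4986, -0.3101], [0.4982, -0.3093], [0.4969, -0.3065]]
323.3 196.0 area 85 r 5.7 [[0.5067, 0.0311], [0.5063, 0.0311], [0.505, 0.0312]]
373.1 189.3 area 41 r 3.9 [[0.5273, -0.0985], [0.5268, -0.0982], [0.5253, -0.0971]]
296.8 176.7 area 1084 r 19.0 [[0.5561, 0.1016], [0.5556, 0.1015], [0.5539, 0.101]]
395.3 161.7 area 977 r 21.6 [[0.602, -0.1563], [0.6014, -0.1559], [0.5993, -0.1543]]
248.8 141.4 area 51 r 4.6 [[0.6481, 0.2314], [0.6474, 0.2309], [0.6449, 0.2295]]
273.3 140.4 area 48 r 4.3 [[0.6523, 0.1668], [0.6516, 0.1665], [0.6491, 0.1655]]
338.1 138.2 area 205 r 9.0 [[0.6619, -0.0048], [0.6612, -0.0047], [0.6586, -0.0043]]
417.6 119.7 area 462 r 28.6 [[0.7171, -0.2153], [0.7163, -0.2147], [0.7132, -0.2127]]
[[37 36 34 36 32 39]
 [37 35 34 36 33 36]
 [38 34 36 36 35 37]
 [35 37 35 40 34 34]
 [35 34 36 35 33 35]
 [37 35 34 37 37 35]] 84
389.0 300.5 area 268 r 9.6 [[0.4971, -0.3101], [0.496, -0.3114], [0.4919, -0.3159]]
344.7 252.1 area 165 r 8.0 [[0.464, -0.1365], [0.463, -0.1384], [0.4593, -0.145]]
391.8 238.0 area 769 r 21.2 [[0.6035, -0.1492], [0.6019, -0.151], [0.5966, -0.1574]]
312.1 210.6 area 113 r 6.7 [[0.4439, 0.0376], [0.4429, 0.0351], [0.4395, 0.0264]]
331.9 207.1 area 60 r 5.0 [[0.5028, 0.0255], [0.5016, 0.0231], [0.4975, 0.0145]]
382.3 195.5 area 97 r 7.1 [[0.6627, 0.0031], [0.661, 0.0007], [0.6549, -0.0076]]
326.6 190.8 area 66 r 8.1 [[0.5174, 0.0939], [0.5162, 0.0912], [0.5119, 0.0818]]
338.8 183.4 area 273 r 15.0 [[0.5657, 0.1071], [0.5643, 0.1043], [0.5594, 0.0948]]
277.4 171.9 area 209 r 9.8 [[0.4084, 0.2402], [0.4075, 0.237], [0.4046, 0.2258]]
```

Run:
```python
from h import *
for n,th in(("top",95),("side",90)):
    p=cv2.imread(f"pics/{n}0.png")
    g=p.max(2)
    m=(cv2.GaussianBlur(g,(3,3),0)<th).astype(np.uint8)
    cs,_=cv2.findContours(m,cv2.RETR_EXTERNAL,cv2.CHAIN_APPROX_NONE)
    t=(300,245) if n=="top" else (335,260)
    c=[c for c in cs if cv2.pointPolygonTest(c,t,False)>=0 and cv2.contourArea(c)>10000][0]
    W=np.array([onz(n,u,v,.003) for u,v in c[:,0,:]],dtype=np.float32)
    W=cv2.convexHull(W)
    (ce,sz,an)=cv2.minAreaRect(W);print(n,"mat",np.round(ce,4),np.round(sz,4),an)
    # block top face
    for T in (120,140,160,180):
      for u,v,a,cc in blobs(p,T):
        if np.hypot(*(np.array([u,v])-([395,162] if n=="top" else [392,238])))<8:
            W=np.array([onz(n,*q,.027) for q in cc],dtype=np.float32)
            r=cv2.minAreaRect(W);print(T,"blk",np.round(r[0],4),np.round(r[1],4),r[2],"cent",onz(n,u,v,.027).round(4))
    # hub boss / flange by side depth etc.
    print(g[[162,166,170]][:,380:384] if n=="top" else g[250:256,380:384])
p=cv2.imread("pics/side0.png")
c=cv2.resize(p[150:230,260:400],None,fx=5,fy=5,interpolation=cv2.INTER_NEAREST)
cv2.imwrite("pics/hubside.png",np.clip(c*1.5,0,255))
```

```text
top mat [ 0.5505 -0.0314] [0.3243 0.699 ] 9.673177719116211
120 blk [ 0.5994 -0.1545] [0.0778 0.0784] 9.502302169799805 cent [ 0.5992 -0.1545]
[[ 88 130 128 128]
 [ 55 109 128 127]
 [ 47  68 126 125]]
side mat [ 0.5485 -0.0348] [0.3235 0.695 ] 9.699114799499512
120 blk [ 0.5969 -0.1563] [0.0779 0.0787] 10.053519248962402 cent [ 0.5963 -0.1575]
140 blk [ 0.5971 -0.1567] [0.0731 0.0746] 10.590665817260742 cent [ 0.5971 -0.1483]
[[47 57 62 63]
 [38 47 59 62]
 [35 38 48 56]
 [35 34 40 46]
 [35 34 34 38]
 [37 35 34 35]][ WARN:0@4.217] global loadsave.cpp:1063 imwrite_ Unsupported depth image for selected encoder is fallbacked to CV_8U.
```

View pics/hubside.png

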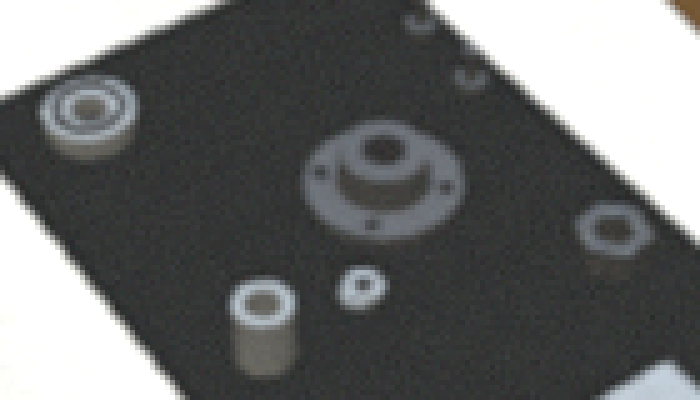

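```bash
cat >> h.py <<'E'
from scipy.spatial.transform import Rotation as Rn
def rot(a):
    c,s=np.cos(a),np.sin(a)
    return Rn.from_matrix(np.array([[0,c,s],[0,s,-c],[-1,0,0]],float)).as_rotvec()
AM=np.radians(9.6)
XM=np.array([np.cos(AM),np.sin(AM)]);YR=np.array([np.sin(AM),-np.cos(AM)]) # YR: hub->block
BLK=np.array([.5994,-.1548]);HUB=np.array([.5561,.1016]);MID=(BLK+HUB)/2
E
python3 - <<'E'
from h import *
p=cv2.imread("pics/top0.png")
for T in (58,62,66,70):
  for u,v,a,c in blobs(p,T):
    if abs(u-338)<5 and abs(v-138)<5:
        W=np.array([onz("top",*q,.023) for q in c]);W=W-W.mean(0)
        A=np.radians(np.arange(0,180,1));w=[np.ptp(W@[np.cos(t),np.sin(t)]) for t in A]
        F=np.sum(np.array(w)*np.exp(-6j*A));ph=(np.angle(F)+np.pi)/6  # min of 6th harmonic... 
        print(T,"area",a,"min width dir deg",np.degrees(-ph)%60, np.argsort(w)[:6], np.round(np.array(w)[::10]*1e3,1))
c=cv2.resize(p[122:155,320:358],None,fx=14,fy=14,interpolation=cv2.INTER_CUBIC)
cv2.imwrite("pics/nut.png",np.clip(c.astype(float)*2,0,255).astype(np.uint8))
q0=state()["joint_pos"]
for nm,P in dict(b=(.4106,.2381),s=(.4372,.0114),n=(.6614,-.0048),c=(.4983,-.3096),blk=BLK,mid=MID,cap=HUB-.091*YR).items():
    for a in (0,AM,AM+np.pi,np.pi/2,-np.pi/2,np.radians(40),np.radians(220)):
        q=inverse_kinematics([*P,.12],rot(a));print(nm,round(np.degrees(a)),None if q is None else np.round(q,2)[[0,5]],end=";")
    print()
E
```

```text
58 area 204.75 min width dir deg 52.36675441887269 [54 53 52 51 55 50] [44.7 46.9 47.6 47.  45.2 42.6 43.5 45.  45.7 45.4 45.  43.4 44.7 46.9
 47.7 47.5 46.  43.4]Traceback (most recent call last):
  File "<stdin>", line 6, in <module>
  File "h.py", line 7, in onz
    o,d=ray(n,u,v);return (o+d*(z-o[2])/d[2])[:2]
        ~~~^^^^^^^
  File "h.py", line 4, in ray
    c=get_calibration(n);E=np.array(c["extrinsics"])
ValueError: time passes only in moves, steps and waits
```

```bash
sed -i 's/get_calibration(n)/gc(n)/; s/^def ray/import functools\ngc=functools.lru_cache(None)(get_calibration)\ndef ray/' h.py; sed -i 's/c=get_calibration(n)/c=gc(n)/' h.py
python3 - <<'E'
from h import *
p=cv2.imread("pics/top0.png")
c=cv2.resize(p[122:155,320:358],None,fx=14,fy=14,interpolation=cv2.INTER_CUBIC)
cv2.imwrite("pics/nut.png",np.clip(c.astype(float)*2,0,255).astype(np.uint8))
print(state()["clock"])
for nm,P in dict(b=(.4106,.2381),s=(.4372,.0114),n=(.6614,-.0048),c=(.4983,-.3096),blk=BLK,mid=MID,cap=HUB-.091*YR).items():
    for a in (0,AM,AM+np.pi,np.pi/2,-np.pi/2):
        q=inverse_kinematics([*P,.15],rot(a));print(nm,round(np.degrees(a)),None if q is None else np.round(q,2)[[0,5]],end=";")
    print()
E
```

```text
0.1
b 0 [0.29 0.29];b 10 [0.29 0.12];b 190 [ 0.29 -3.02];b 90 [ 0.29 -1.28];b -90 [0.29 1.86];
s 0 [-0.23 -0.23];s 10 [-0.23 -0.4 ];s 190 [-0.23  2.74];s 90 [-0.23 -1.8 ];s -90 [-0.23  1.34];
n 0 [-0.18 -0.18];n 10 [-0.18 -0.34];n 190 [-0.18  2.8 ];n 90 [-0.18 -1.75];n -90 [-0.18  1.4 ];
c 0 [-0.75 -0.75];c 10 [-0.75 -0.91];c 190 [-0.75  2.23];c 90 [-0.75 -2.32];c -90 [-0.75  0.82];
blk 0 [-0.43 -0.43];blk 10 [-0.43 -0.6 ];blk 190 [-0.43  2.54];blk 90 [-0.43 -2.  ];blk -90 [-0.43  1.14];
mid 0 [-0.24 -0.24];mid 10 [-0.24 -0.41];mid 190 [-0.24  2.74];mid 90 [-0.24 -1.81];mid -90 [-0.24  1.33];
cap 0 [0.15 0.15];cap 10 [ 0.15 -0.02];cap 190 None;cap 90 [ 0.15 -1.43];cap -90 [0.15 1.72];
```

View pics/nut.png

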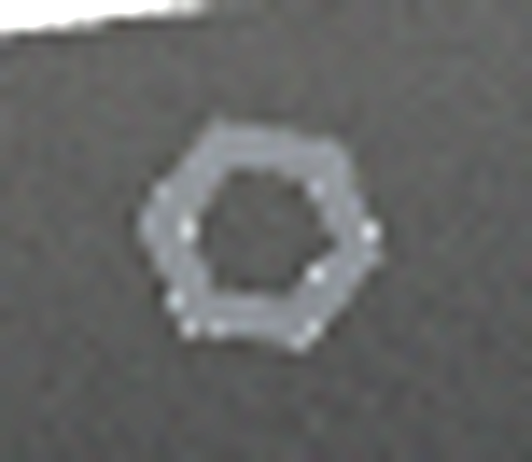

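The nut crop shows its top edge running from (215,125) to (340,150), so the flat normal is at about -8°, which agrees with the fit. I'll start with the bearing.

```bash
cat >> h.py <<'E'
def st(t=""):
    s=state();print(t,"t",round(s["clock"],1),"ee",s["ee_pos"].round(4),"F",np.round(s["ft_force"],1),"gap",round(s["finger_gap"],4))
def pick(P,a,zt,opening,N,zup=.13):
    set_gripper(opening,N)
    reach([*P,zup],rot(a));line_to([*P,zt+.025+.01],feed=.2);line_to([*P,zt+.025],feed=.05);st("at")
    set_gripper(0.0,N);pause(.2);st("grip")
    line_to([*P,zup],feed=.15);st("up")
def place(P,a,z,open_,zup):
    "z: TCP z at release"
    reach([*P,zup],rot(a));line_to([*P,z+.015],feed=.15);line_to([*P,z],feed=.03);st("down")
    set_gripper(open_);pause(.3);line_to([*P,zup],feed=.15);st("off")
E
python3 - <<'E'
from h import *
pick([.4106,.2381],AM,.007,.085,30)
p,_=read_camera("side");cv2.imwrite("pics/s1.png",p)
E
```

```text
at t 2.9 ee [0.4107 0.2381 0.0323] F [-0.3  0.2 -0.2] gap 0.0849
grip t 3.7 ee [0.4104 0.238  0.0321] F [-2.2 -0.7  3.7] gap 0.0603
up t 4.5 ee [0.41   0.2379 0.1292] F [ 0.1 -0.1 -3.5] gap 0.06
```

View pics/s1.png

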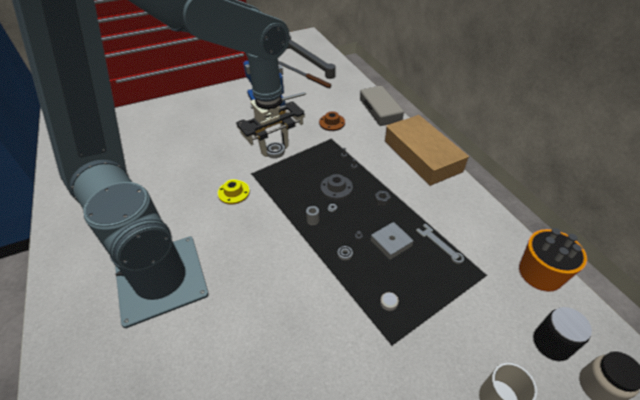

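The side view shows the bearing gripped level at about (273,149), off the mat. Next I'll place it on the block.

Run:
```python
from h import *
place(BLK,AM,.0568,.085,.15)
# step aside for a look
reach([.4372,.0114,.15],rot(AM))
p,_=read_camera("top");cv2.imwrite("pics/t2.png",p)
c=cv2.resize(p[130:195,365:430],None,fx=8,fy=8,interpolation=cv2.INTER_CUBIC);cv2.imwrite("pics/t2c.png",c)
st()
```

```text
down t 7.5 ee [ 0.5994 -0.1548  0.0567] F [-0.7 -0.2 -2.4] gap 0.0601
off t 9.2 ee [ 0.5988 -0.1546  0.1492] F [ 0.6 -0.1 -0.1] gap 0.0851
 t 10.1 ee [0.4388 0.0105 0.1502] F [-0.2 -0.3  0.5] gap 0.0851
```

View pics/t2c.png

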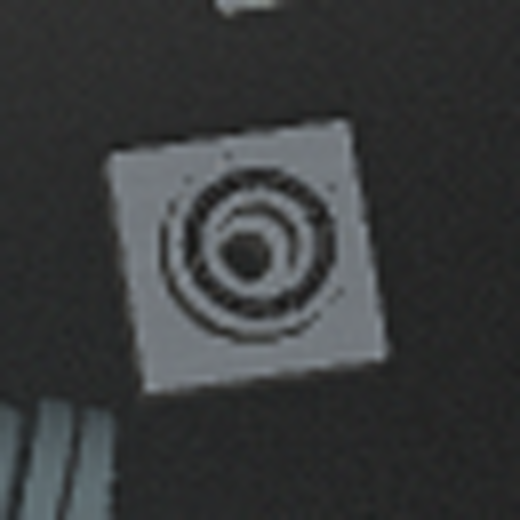

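Run:
```python
from h import *
f=lambda x,y:((x+.5)/8-.5+365,(y+.5)/8-.5+130)
print("bearing",onz("top",*f(259,242),.045),"block",onz("top",*f(248.5,256),.027))
p=cv2.imread("pics/t2.png")[130:195,365:430]
g=cv2.resize(p.max(2),None,fx=8,fy=8,interpolation=cv2.INTER_CUBIC)
m=(g<90).astype(np.uint8)
cs,_=cv2.findContours(m,cv2.RETR_LIST,cv2.CHAIN_APPROX_NONE)
for c in cs:
    (x,y),r=cv2.minEnclosingCircle(c)
    if 60<r<95 : print(x,y,r,onz("top",*f(x,y),.045))
```

```text
bearing [ 0.60034954 -0.15566604] block [ 0.59937001 -0.1549919 ]
235.0 275.0 89.30855560302734 [ 0.58940226 -0.14800378]
259.2831726074219 242.72389221191406 78.63809967041016 [ 0.60011495 -0.15575758]
```

The bearing sits centred on the block to within about 1 mm. The sleeve is next.

Run:
```python
from h import *
pick([.4372,.0114],AM,.012,.07,20,.16)
p,_=read_camera("side");cv2.imwrite("pics/s3.png",cv2.resize(p[80:320,200:520],None,fx=2,fy=2))
```

```text
at t 11.9 ee [0.4372 0.0114 0.0371] F [ 0.3  0.2 -0.2] gap 0.0702
grip t 12.8 ee [0.4368 0.0114 0.037 ] F [-3.2 -0.6  3.9] gap 0.0362
up t 13.8 ee [0.4366 0.0116 0.1592] F [ 0.5 -0.3 -2.5] gap 0.0364
```

View pics/s3.png

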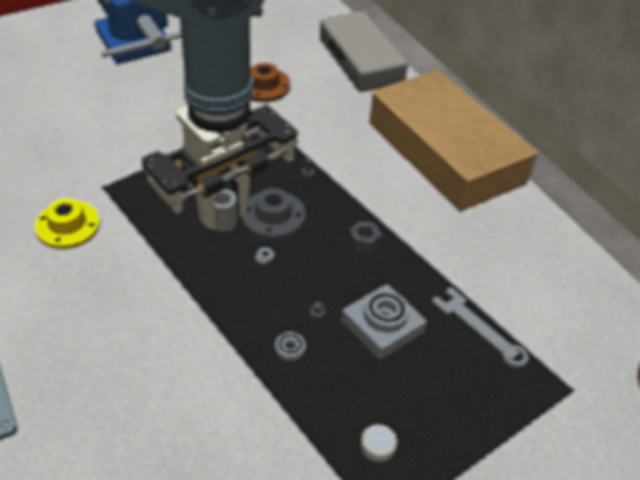

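The sleeve is held upright at about (222,210), and the bearing sits on the block at about (387,310). Placing it now, then I'll pick the nut.

Run:
```python
from h import *
place([.5997,-.1552],AM,.0795,.07,.18)
reach([.45,-.02,.18],rot(AM))
p,_=read_camera("top");cv2.imwrite("pics/t4.png",p)
q,_=read_camera("side")
a=cv2.resize(p[130:195,365:430],None,fx=6,fy=6,interpolation=cv2.INTER_CUBIC)
b=cv2.resize(q[195:260,360:425],None,fx=6,fy=6,interpolation=cv2.INTER_CUBIC)
cv2.imwrite("pics/t4c.png",np.hstack([a,b]));st()
```

```text
down t 16.1 ee [ 0.5997 -0.1552  0.0793] F [ 0.5  0.3 -1.6] gap 0.0362
off t 18.0 ee [ 0.5991 -0.155   0.1791] F [ 0.3  0.3 -0.9] gap 0.0699
 t 18.9 ee [ 0.4516 -0.0211  0.1801] F [-0.1  0.8 -0.7] gap 0.0699
```

View pics/t4c.png

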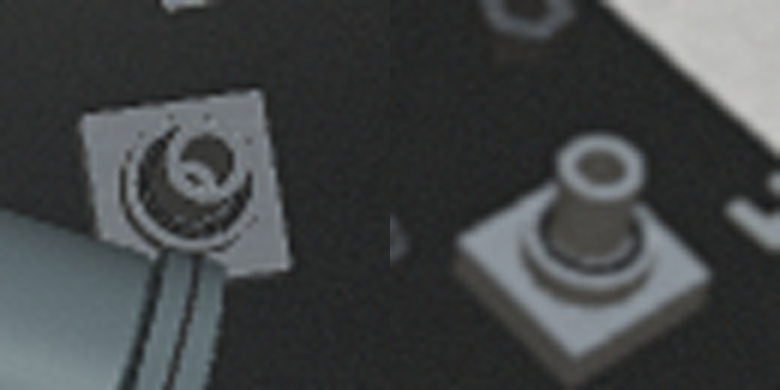

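Run:
```python
from h import *
f=lambda x,y:((x+.5)/6-.5+365,(y+.5)/6-.5+130)
s=lambda x,y:((x-390+.5)/6-.5+360,(y+.5)/6-.5+195)
print("top sleeve",onz("top",*f(207,160),.09),"side sleeve",onz("side",*s(600,167),.09),"side bearing seal",onz("side",*s(587.5,233),.045),
"side blk",onz("side",*s((459+712+575+598)/4,(243+273+360+160)/4),.027))
# expected projections
for P in [(.5997,-.1552,.09)]:
    u=proj("top",P);print((u-[365,130])*6)
```

```text
top sleeve [ 0.6001355  -0.15414616] side sleeve [ 0.59685904 -0.15624533] side bearing seal [ 0.59632841 -0.15692998] side blk [ 0.59724456 -0.15819012]
[207.04658471 158.58885707]
```

Both views agree that the sleeve is upright and within about 1.5 mm of the bearing axis. Next come the nut and then the cap.

Run:
```python
from h import *
an=np.radians(-8)
pick([.6614,-.0048],an,.007,.07,30,.14)
p,_=read_camera("side");cv2.imwrite("pics/s5.png",cv2.resize(p[80:320,200:520],None,fx=2,fy=2))
```

```text
at t 21.0 ee [ 0.6614 -0.0048  0.0322] F [-0.5 -0.2  0.7] gap 0.0703
grip t 21.7 ee [ 0.6611 -0.0047  0.032 ] F [-2.3  0.4  1.9] gap 0.0406
up t 22.6 ee [ 0.6608 -0.0047  0.1389] F [-1.   0.1 -1.5] gap 0.0407
```

View pics/s5.png

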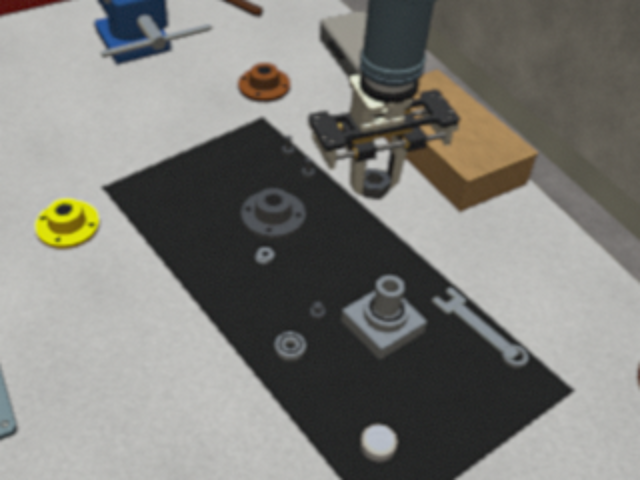

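The nut is held flat at about (375,180), with a gap of 40.7 mm, so the pads are on its flats.

Run:
```python
from h import *
place(MID,AM,.0325,.065,.18)
pick([.4983,-.3096],AM,.0065,.07,15,.18)
p,_=read_camera("side");cv2.imwrite("pics/s6.png",cv2.resize(p[80:320,200:520],None,fx=2,fy=2))
```

```text
down t 24.8 ee [ 0.5777 -0.0266  0.0324] F [-0.3  0.3 -1.9] gap 0.0406
off t 26.9 ee [ 0.5771 -0.0264  0.179 ] F [0.4 0.2 0.1] gap 0.0651
at t 29.5 ee [ 0.4982 -0.3096  0.0316] F [-0.5  0.3 -0.5] gap 0.0702
grip t 30.3 ee [ 0.4983 -0.3097  0.0316] F [-0.6 -0.6  0.9] gap 0.041
up t 31.4 ee [ 0.4978 -0.3091  0.1789] F [ 0.6  0.3 -0.9] gap 0.041
```

View pics/s6.png

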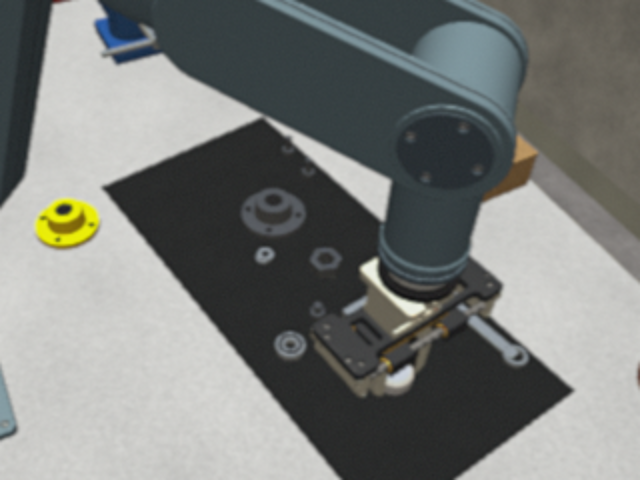

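The nut is placed at about (325,258). The cap is held dome up at about (400,380). Placing it now.

Run:
```python
from h import *
C=HUB-.091*YR
place(C,AM,.0320,.065,.18)
reach([.30,.36,.25],rot(AM))
p,_=read_camera("top");cv2.imwrite("pics/t7.png",p)
q,_=read_camera("side");cv2.imwrite("pics/s7.png",q);st()
cv2.imwrite("pics/t7c.png",cv2.resize(p[95:270,205:495],None,fx=2.7,fy=2.7,interpolation=cv2.INTER_CUBIC))
cv2.imwrite("pics/s7c.png",cv2.resize(q[135:345,245:490],None,fx=2.8,fy=2.8,interpolation=cv2.INTER_CUBIC))
for u,v,a,c in blobs(p,58):
    if 205<u<495 and 95<v<270: print(round(u,1),round(v,1),round(a),[onz("top",u,v,z).round(4).tolist() for z in(.009,.014)], [(1e3*((onz("top",u,v,.014)-MID)@k)).round(1) for k in (XM,-YR)])
```

```text
down t 35.0 ee [0.5408 0.1913 0.0318] F [ 0.9  0.8 -0.3] gap 0.0413
off t 37.1 ee [0.5403 0.1912 0.1791] F [-0.2  0.3 -0.7] gap 0.0649
 t 38.3 ee [0.3011 0.3595 0.2495] F [0.1 0.4 0.9] gap 0.0648
230.2 253.5 102 [[0.3521, 0.2682], [0.352, 0.2673]] [np.float64(-173.6), np.float64(327.5)]
386.9 212.9 193 [[0.4665, -0.1353], [0.466, -0.1346]] [np.float64(-128.2), np.float64(-87.9)]
323.3 196.0 87 [[0.5072, 0.031], [0.5065, 0.0311]] [np.float64(-60.6), np.float64(68.7)]
373.1 189.3 43 [[0.5277, -0.0988], [0.527, -0.0983]] [np.float64(-62.0), np.float64(-62.2)]
262.2 181.1 210 [[0.5429, 0.1925], [0.5421, 0.1919]] [np.float64(1.3), np.float64(221.4)]
346.1 168.5 205 [[0.5814, -0.0274], [0.5805, -0.0271]] [np.float64(2.6), np.float64(-1.0)]
296.8 176.7 1096 [[0.5567, 0.1018], [0.5558, 0.1016]] [np.float64(-0.3), np.float64(130.1)]
395.3 161.7 983 [[0.6026, -0.1568], [0.6016, -0.1561]] [np.float64(1.9), np.float64(-131.6)]
248.8 141.3 57 [[0.649, 0.2319], [0.6478, 0.2311]] [np.float64(112.0), np.float64(242.5)]
273.3 140.3 52 [[0.6531, 0.167], [0.6519, 0.1666]] [np.float64(105.3), np.float64(178.1)]
417.5 119.7 471 [[0.718, -0.2156], [0.7165, -0.2147]] [np.float64(105.5), np.float64(-208.6)]
```

View pics/t7c.png

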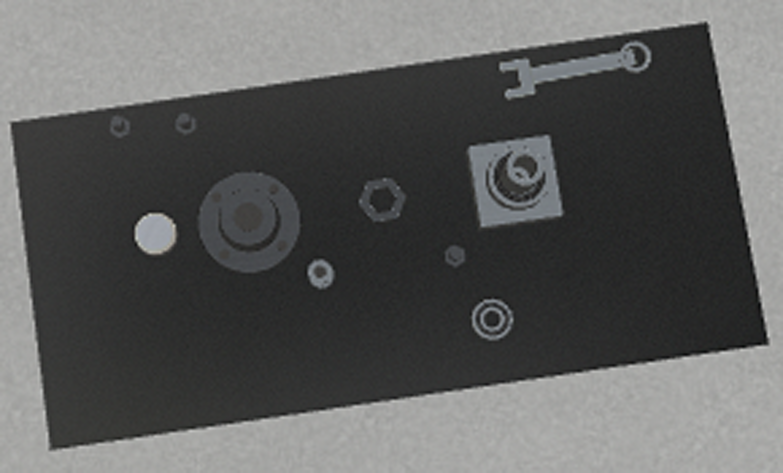

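View pics/s7c.png

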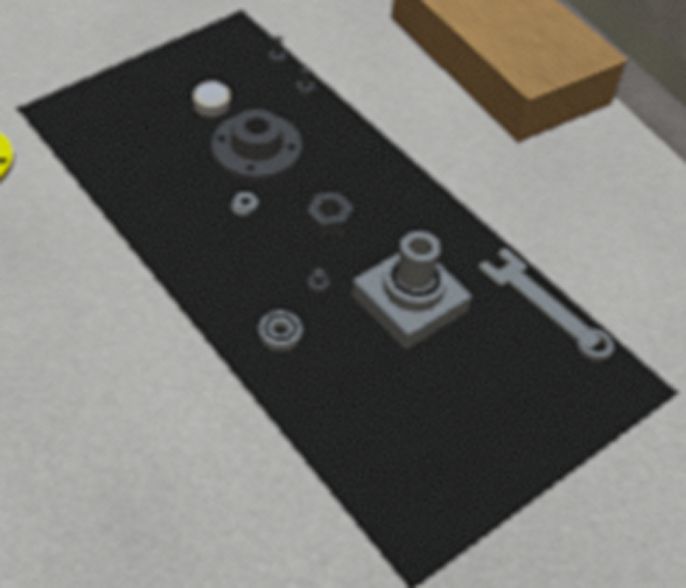

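Everything is in place and both views agree. The cap is at (155,233) in the top crop, the nut at (382,200) and the stack at (520,175). The small bearing is still at full-frame pixel (386.9,212.9).

Run:
```python
from h import *
pause(.5);st();print(finish_job())
```

```text
t 38.8 ee [0.3001 0.3599 0.25  ] F [ 0.7  0.8 -0.4] gap 0.0653
the job is handed in; nothing more can be done
None
```

All five placements are done and the job was handed in at about 39 s, with the gripper open and clear of everything. The interface reports no verdict, so these figures are my own camera checks:

| Part | Last check | Limit |
|---|---|---|
| Larger bearing | about 1 mm from the block centre | 10 mm |
| Sleeve | upright, about 1.5 mm from the bearing axis | 8 mm |
| Nut | flat, about 3 mm from the midpoint | 12 mm |
| Cap | dome up, 91 mm from the hub centre and 1 mm off the row line | 76–106 mm and 15 mm |
| Smaller bearing | no movement in the pictures | 15 mm |

- **Disagreements:** The two cameras differ by a steady 2–3 mm in absolute position, so I placed everything in the top camera's frame. The gripper closed to 41 mm on the 42 mm cap, but the cap's final position checked out.
- **Forces:** The wrist readings I printed never passed about 4 N on any axis.
- **Failed checks:** None of the final checks failed. One early measuring script stopped with an interface error before the arm had moved.

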